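# Fit the slicing disc and tug-test its catch

## Task

Take the round slicing-disc cutter out of the wooden rack and press it gently down into the drive base's collar until it snaps in and sits fully home. Then, to confirm that the catch holds it, pull it straight up against the catch with a steady 12 N or so (its own weight not counted) for at least half a second (never over 20 N), ease off, and leave the cutter seated and released; leave the S-blade in the rack.

Things in the scene. Friction and masses are not known exactly. Their poses are not given: they have to be found in the camera images.
- disc_cutter: Slicing disc, 150 to 270 g: steel disc 90 mm across with a round white knob on top and a stem below; round, so its yaw is meaningless. Origin at the stem's tip, z up. Heights: nose tapering from 12 to 24 mm diameter over 0-14 mm, head 24 mm wide 14-20, neck 14 mm wide 20-46, disc 46-50, knob 50-88. Starts upright in one of the rack's holes, disc resting on the rack.
- knob (a point): Middle of the slicing disc's knob, on its axis, 70 mm above the cutter's origin. The knob is a plain white cylinder 28 mm in diameter and 38 mm high, its foot on the disc.
- s_blade: The other cutter, in the rack's other hole: a white hub 38 mm in diameter (top 76 mm above the origin) with two flat steel blades, 100 mm tip to tip and 18 mm wide. Origin at the bottom of its stem. Not to be disturbed.
- rack: Fixed wooden block 100 x 232 x 50 mm with two 31 mm through holes 116 mm apart along its y axis. Origin at the centre of its underside.
- drive_base: Fixed low white machine base, 200 x 170 mm, deck 60 mm high, with a square grey collar (56 x 56 mm, top 110 mm up) at its centre. Origin at the centre of its underside, on the collar's axis. Pushing the cutter on it beyond 30 N damages it.
- mouth (a point): Centre of the collar's top opening (40 x 44 mm), 36 mm above the seat. Inside, two sprung rollers 17 mm apart, tops 28 to 36 mm above the seat, spread as the head is pressed down (about 3 to 10 N) and snap in over it. Snapped in, the cutter lifts freely by a play of 2 to 10 mm that differs each time, then meets the rollers, which yield 1 mm per 8 N and do not let go.
- seat (a point): Top of the springy pad at the bottom of the collar's 26 mm bore, on its axis, 74 mm above the table; z up. The pad yields 1 mm per 5 N and springs back. Fully home, with the hand off, the cutter's origin lies here (within about 1 mm).
Things that resemble listed ones, but are neither listed nor needed, are in the scene too. Leave any purple look-alike of the disc_cutter alone.

How it is judged (in metres and radians):
On the way, in this order (a step that is already met when the one before it is completed fails the run):
1. the disc cutter is pressed fully home in the collar: its origin less than 1 mm above the seat and within 3 mm of the axis (z of disc_cutter in the frame of seat below 0.001 m and horizontal distance between disc_cutter and seat below 0.003 m), for 0.1 s.
2. the cutter is pulled up against the catch with 8 to 16 N for 0.5 s (contact force between disc_cutter and drive_base between 8 and 16 N and z of disc_cutter in the frame of seat between 0.0015 and 0.016 m and contact force between the fingers and disc_cutter above 1 N), for 0.5 s.
At the end, for the whole second after the job is handed in: the disc cutter sits in the collar, origin within 3 mm of the seat in height and 3 mm of its axis, upright within 7 degrees, released and at rest; the S-blade is within 15 mm of where it stood in the rack (z of disc_cutter in the frame of seat between -0.003 and 0.003 m and horizontal distance between disc_cutter and seat below 0.003 m and angle between disc_cutter's own z axis and vertical below 0.12 rad and linear speed of disc_cutter below 0.02 m/s and distance of s_blade from where it was at the start of the episode below 0.015 m); the robot touches nothing.
It fails at once if the cutter is pulled against the catch with more than 20 N (contact force between disc_cutter and drive_base above 20 N and z of disc_cutter in the frame of seat between 0.0015 and 0.016 m and horizontal distance between disc_cutter and seat below 0.005 m).
It fails at once if the cutter is pushed against the drive base with more than 30 N (contact force between disc_cutter and drive_base above 30 N).
It fails at once if the S-blade is knocked or lifted more than 25 mm (distance of s_blade from where it was at the start of the episode above 0.025 m).
It also fails if it takes over 70 s, if anything falls off the work surface, if the arm or the gripper's body presses on something with over 40 N, if the wrist force passes 120 N, or if a joint passes its speed limit or range.

## Robot

A 6-joint arm with a two-finger parallel gripper is mounted at the origin on the work surface. World frame = base frame: x ahead of the robot, y to its left, z up, the work surface at z = 0. Lengths are in m, angles in degrees, forces in N, time in s.
With the tool pointing down it reaches from about 0.3 to 0.75 m from the base axis. Payload 8.5 kg.
Tool frame: the origin (TCP) lies at the very end of the fingers, on their centre line; the grasp point (between the pads) lies 19 mm behind it; x points along the fingers, y is the direction in which the jaws open and shut, and the axes are right-handed (so a half turn about x gives the same grasp; the last joint's range is limited). The gripper opens to 85 mm and grips with 20 to 120 N. Pads are 22 mm wide; open, the fingers measure 114 mm over their backs; the gripper's body (76 mm by 85 mm) begins 54 mm behind the grasp point. The pads swing forward as they close: fully open they stand 13 mm farther back than shut.
Start: joints at [55.388, 21.807, 74.336, -0, 83.858, -12.336], TCP at [0.208, 0.509, 0.231] pointing down, gripper open.
Joint ranges: [-178.18, 178.18], [-50.72, 133.34], [12.68, 142.11], [-81.47, 261.47], [9.98, 163.14], [-165.26, 165.26]. Speed limits (degrees/s): [136.94, 136.94, 180, 180, 180, 180].

## Interface

Orientations are given as a 3x3 rotation matrix whose columns are the frame's x, y, z axes.
In Python, from rig import sensors, cams, env gives the robot as it stands.
- The arm moves only by the shell command python3 -m crank 'ROWS' [FORCE]. ROWS is a JSON object of lists of equal length, an entry for each row: "hand": the closure in counts, from 0 (fully open) to 255 (shut); "translation": the shift along the tool's x, y, z in m, a list of three; "dr": the turn, a rotation vector about the tool's x, y, z in rad, a list of three. A call has 1 to 5 rows; each row is the pose to reach, as a shift and turn from the pose commanded when the call began, along the tool's axes at that moment; what a row does not reach only later rows make up. A row lasts 1/10 s, in which the tool goes at most 50 mm and 8.59 degrees, less where a joint would pass 70% of its speed; a pose out of reach is approached as far as the arm can. A call with a gripper value outside its range is refused whole. The fingers move at their own pace and stop on an object; FORCE is the grip in N (left out, the last holds). Time passes only in rows, so rows that repeat a pose let the fingers close. It gives the time, the measured TCP pose, the force and the opening at its end, in the units of the state.
- sensors.observe(): the state, without advancing time (a new reading comes with each control period).
- cams.get_image(name): name is "scene" or "top" or "wrist"; returns (picture, depth): 384x512x3 uint8, blue, green, red; 384x512 float32, m along the optical axis (not along the pixel's ray), 0 where there is no reading.
- cams.calibration(name): a dict with "vertical_fov" (degrees; the focal length in pixels is half the picture's height over the tangent of half this angle, whatever the lens; pixels are square), "cx", "cy" (the principal point, pixels), "extrinsics" (4x4, takes a point from camera to world coordinates). Camera axes: x right, y down, z forward; pixel columns grow to the right and rows downward; lengths in m; the calibration is good to about 2 mm. A picture is of the moment at which its call begins: read the wrist's pose just before it. calibration takes no time and is no camera call; for the wrist camera it gives the pose at the moment of the call.
- env.close_job(): hands the job in, once; it reports no verdict.
The state is a dict: "time_s": time; "q": joint angles; "qvel": joint speeds; "joint_efforts": joint torques, N m; "position": TCP position; "tool_rot": TCP orientation; "ft_force": force on the tool from outside, world axes, zero at the start; "wrist_torque": the same for the moment, N m; "grip_width": finger opening in m.
Only numpy, scipy, OpenCV 4.12 (cv2) and the standard library are available. Lean on these libraries where they do the work, as an engineer would, in place of code of your own. Each camera call takes 0.05 s, during which the arm holds its last target. There are 200 camera calls.

## Working session

There is one attempt and no reset: what is moved stays moved. The work goes in short steps, Python scripts to look and compute and a shell command to move; the robot and the scene stay as the last step left them, time stands still between calls to the robot, and variables do not carry over. Pictures are saved under pics/ and viewed, about 8 in all and at most 12, crops included, and the job is handed in when it is done.

```bash
ls; mkdir -p pics; cat > h.py <<'E'
import numpy as np, cv2
from rig import sensors, cams, env
def K(name):
    c=cams.calibration(name); f=192/np.tan(np.radians(c["vertical_fov"])/2)
    return f,c["cx"],c["cy"],np.array(c["extrinsics"])
def pts(name,depth):
    f,cx,cy,T=K(name); v,u=np.mgrid[:384,:512]
    P=np.stack([(u-cx)/f*depth,(v-cy)/f*depth,depth,np.ones_like(depth)],-1)
    return (P@T.T)[...,:3]
def ray(name,u,v,z,k=None):
    f,cx,cy,T=k or K(name); d=T[:3,:3]@np.array([(u-cx)/f,(v-cy)/f,1]); o=T[:3,3]
    return o+d*(z-o[2])/d[2]
E
python3 - <<'E'
from h import *
s=sensors.observe(); print(s)
for n in("scene","top","wrist"):
    print(n,cams.calibration(n))
    im,d=cams.get_image(n); cv2.imwrite(f"pics/{n}0.png",im); np.savez(f"pics/{n}0.npz",im=im,d=d,P=pts(n,d))
a=cv2.imread("pics/scene0.png");b=cv2.imread("pics/top0.png")
cv2.imwrite("pics/both0.png",cv2.resize(np.vstack([a,b]),(800,1200))[:600]); 
E
```

```text
pics
{'time_s': 0.0, 'q': array([ 5.53868511e+01,  2.18428288e+01,  7.43851242e+01, -3.35445986e-04,
        8.38576573e+01, -1.23348491e+01]), 'qvel': array([-0.00039155,  0.11401032,  0.03416729, -0.0361196 , -0.08032743,
        0.02053518]), 'joint_efforts': array([ 1.51475178e-03, -4.48461699e+01, -2.31274420e+01, -6.80338098e-05,
        4.80103932e-03, -4.60803756e-05]), 'position': array([0.2083346 , 0.50870164, 0.23069236]), 'tool_rot': array([[-8.43953422e-04,  3.79104519e-01,  9.25353474e-01],
       [-1.23302737e-03,  9.25352705e-01, -3.79105329e-01],
       [-9.99998884e-01, -1.46093340e-03, -3.13508335e-04]]), 'ft_force': array([-0.32162685, -1.04220378,  0.22050349]), 'wrist_torque': array([-0.02228923, -0.05183167,  0.0364222 ]), 'grip_width': 0.08521474494919362}
scene {'vertical_fov': 57.58165068129234, 'cx': 256.44316862439086, 'cy': 190.63821364863307, 'extrinsics': array([[-0.08087294,  0.57822532, -0.811859  ,  1.18190613],
       [ 0.99672286,  0.04547807, -0.06689751,  0.11752345],
       [-0.00176006, -0.81460863, -0.58000835,  0.58226342],
       [ 0.        ,  0.        ,  0.        ,  1.        ]])}
top {'vertical_fov': 44.82880885596987, 'cx': 244.5509677575785, 'cy': 191.28109743077718, 'extrinsics': array([[-0.00978761, -0.99658648,  0.08197316,  0.43752164],
       [-0.99990918,  0.0105138 ,  0.00843198,  0.02476519],
       [-0.00926505, -0.08188319, -0.99659887,  0.94848936],
       [ 0.        ,  0.        ,  0.        ,  1.        ]])}
wrist {'vertical_fov': 63.442998094820474, 'cx': 258.05180749887785, 'cy': 182.2027230263249, 'extrinsics': array([[ 0.37866638,  0.88829811,  0.25988121,  0.14255105],
       [ 0.9255324 , -0.36305349, -0.10761946,  0.53605115],
       [-0.00124739,  0.28128035, -0.95962483,  0.37329099],
       [ 0.        ,  0.        ,  0.        ,  1.        ]])}
```

View pics/top0.png

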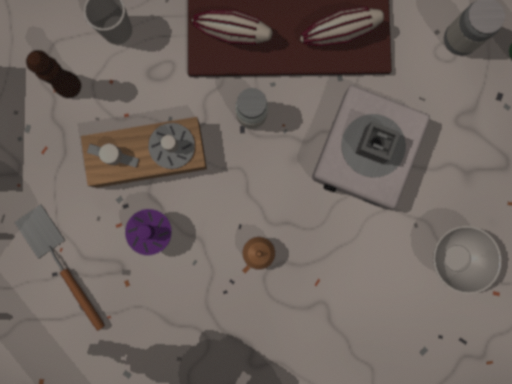

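View pics/scene0.png

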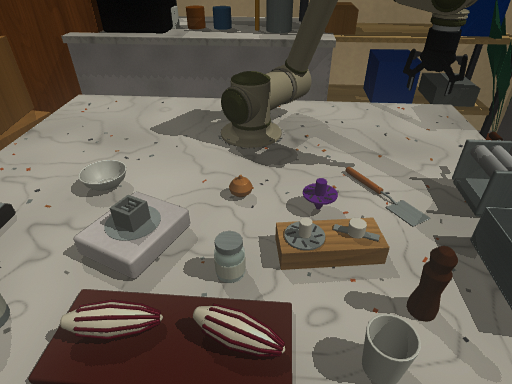

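The top view shows the rack at (143,150), with the disc with a white knob at (170,143) and the S-blade hub at (110,153). The purple look-alike is at (148,232) and the drive base collar at (379,143). In the scene view the knob is at (306,228), the hub at (358,228) and the collar at (130,212). The cutter candidates are the steel disc with the white knob in the rack and the purple one on the table. The first fits, because it is steel and white and sits in a rack hole. I'll confirm it in a crop and measure.

```bash
python3 - <<'E'
from h import *
t=np.load("pics/top0.npz");s=np.load("pics/scene0.npz")
a=cv2.resize(t["im"][100:220,70:220],(600,480),interpolation=cv2.INTER_CUBIC)
cv2.imwrite("pics/cropA.png",a)
b=cv2.resize(t["im"][90:200,320:430],(400,400),interpolation=cv2.INTER_CUBIC)
c=cv2.resize(s["im"][180:280,75:195],(400,333),interpolation=cv2.INTER_CUBIC)
cv2.imwrite("pics/cropB.png",np.hstack([b,cv2.copyMakeBorder(c,0,67,0,0,0)]))
def med(P,u,v,r=2): return np.median(P[v-r:v+r+1,u-r:u+r+1].reshape(-1,3),0).round(4)
print("depth knob",med(t["P"],168,142),"hub",med(t["P"],109,154),"disc",med(t["P"],152,146,1))
# white blobs in the rack region
for n,d,(u0,u1,v0,v1) in(("top",t,(80,210,118,188)),("scene",s,(275,390,210,265))):
    im=d["im"];hsv=cv2.cvtColor(im,cv2.COLOR_BGR2HSV)
    print(n,"knob px hsv",hsv[142,168] if n=="top" else hsv[222,306])
    m=np.zeros(im.shape[:2],np.uint8); m[v0:v1,u0:u1]=((hsv[...,2]>150)&(hsv[...,1]<60))[v0:v1,u0:u1]
    k,_,st,ce=cv2.connectedComponentsWithStats(m)
    for i in range(1,k):
        if st[i,4]>30: print(n,st[i],ce[i].round(1))
# heights of points with depth: regions
P=t["P"]
x=P[120:170,150:195].reshape(-1,3); q=x[x[:,2]>.125]; print("knob-top pts",len(q),q.mean(0),q.min(0),q.max(0))
x=P[115:175,350:415].reshape(-1,3); q=x[(x[:,2]>.1)&(x[:,2]<.12)]; print("collar top",len(q),q.mean(0),np.median(q,0),q.min(0),q.max(0))
r=cv2.minAreaRect(q[:,:2].astype(np.float32)*1000);print(r)
x=P[80:215,305:440].reshape(-1,3); q=x[(x[:,2]>.05)&(x[:,2]<.07)];r=cv2.minAreaRect(q[:,:2].astype(np.float32)*1000);print("deck",np.median(q[:,2]),r)
x=P[100:200,60:225].reshape(-1,3); q=x[(x[:,2]>.04)&(x[:,2]<.06)];r=cv2.minAreaRect(q[:,:2].astype(np.float32)*1000);print("rack",np.median(q[:,2]),r)
E
```

```text
depth knob [0.6021 0.1737 0.091 ] hub [0.5826 0.2876 0.0789] disc [0.6014 0.2116 0.054 ]
top knob px hsv [ 16  30 143]
scene knob px hsv [ 26  34 175]
scene [275 210  37  17 333] [290.2 217.4]
scene [340 210  50  36 720] [370.7 219.7]
knob-top pts 12 [0.43752164 0.02476519 0.94848936] [0.43752164 0.02476519 0.94848936] [0.43752164 0.02476519 0.94848936]
collar top 596 [ 0.59641487 -0.21549568  0.10820479] [ 0.59714171 -0.21561633  0.10875898] [ 0.56065201 -0.25258261  0.10022007] [ 0.63152596 -0.179565    0.11358855]
((596.6229248046875, -215.89718627929688), (56.60986328125, 56.59096908569336), 67.42857360839844)
deck 0.05935088849058279 ((596.80615234375, -215.9359893798828), (170.10304260253906, 200.69898986816406), 67.4111099243164)
rack 0.0500236414661952 ((593.0225219726562, 232.65615844726562), (101.10525512695312, 233.07553100585938), 8.90503215789795)
```

View pics/cropA.png

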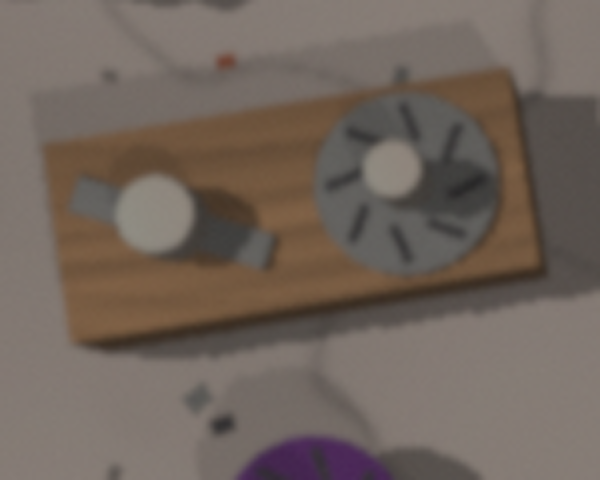

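View pics/cropB.png

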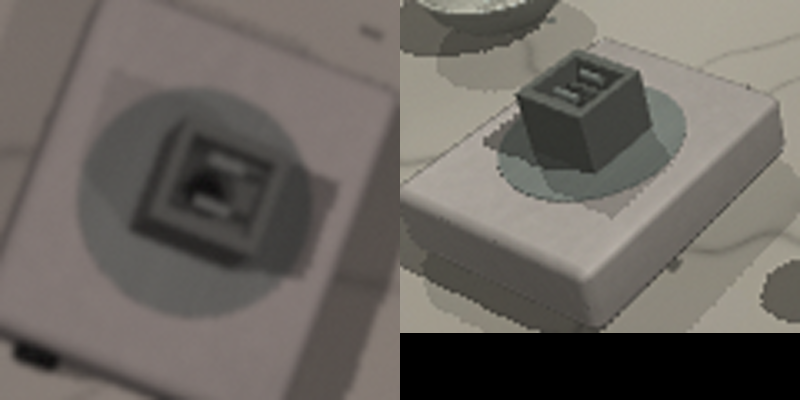

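The crop confirms it: a slotted steel disc with a white knob at crop (392,169), and the S-blade hub at (155,213). Both sit in the rack, and the purple one is outside it. The collar is at about (0.5966, -0.2159), with a top height of 0.109 and sizes that match the text. The disc hole computed from the rack is (0.602, 0.175), and the knob by depth is (0.602, 0.174). I'm moving above the knob and turning the jaws along the rack's x axis.

```bash
python3 -m crank '{"hand":[0,0,0,0,0],"translation":[[0,-0.014,0.043],[0,-0.028,0.086],[0,-0.042,0.128],[0,-0.056,0.171],[0,-0.070,0.214]],"dr":[[0.14,0,0],[0.28,0,0],[0.42,0,0],[0.56,0,0],[0.7,0,0]]}' 
cat >> h.py <<'E'
def to(x,y,z,yaw=None):
    s=sensors.observe(); R=np.array(s["tool_rot"]); d=np.array([x,y,z])-s["position"]
    print("pos",s["position"].round(4),"yaw",np.degrees(np.arctan2(R[1,1],R[0,1])).round(2),"t",s["time_s"],"F",s["ft_force"].round(2),"w",round(s["grip_width"],4))
    print("tool delta",(R.T@d).round(4), "" if yaw is None else ("drx",np.radians(np.degrees(np.arctan2(R[1,1],R[0,1]))-yaw).round(3)))
E
python3 -c "
from h import *
to(.602,.174,.23,8.9)"
```

```text
time_s: 0.65
position: [0.381, 0.3617, 0.2312]
tool_rot: [[-0.0, 0.889, 0.459], [-0.0, 0.459, -0.889], [-1.0, -0.0, -0.0]]
ft_force: [-0.1, 1.7, 0.3]
grip_width: 0.0853
pos [0.381  0.3617 0.2312] yaw 27.3 t 0.65 F [-0.06  1.72  0.32] w 0.0853
tool delta [0.0012 0.1103 0.2681] ('drx', np.float64(0.321))
```

```bash
python3 -m crank '{"hand":[0,0,0,0,0],"translation":[[0,0.018,0.044],[0,0.037,0.089],[0,0.055,0.134],[0,0.073,0.178],[0,0.090,0.220]],"dr":[[0.07,0,0],[0.14,0,0],[0.21,0,0],[0.28,0,0],[0.32,0,0]]}' 
python3 -c "
from h import *
to(.602,.174,.23,8.9)"
```

```text
time_s: 1.15
position: [0.563, 0.2081, 0.2311]
tool_rot: [[-0.001, 0.987, 0.158], [-0.0, 0.158, -0.987], [-1.0, -0.001, -0.0]]
ft_force: [-0.1, -0.2, 0.9]
grip_width: 0.0856
pos [0.563  0.2081 0.2311] yaw 9.11 t 1.15 F [-0.05 -0.2   0.89] w 0.0856
tool delta [0.001  0.0331 0.0398] ('drx', np.float64(0.004))
```

```bash
python3 -m crank '{"hand":[0,0,0],"translation":[[0,0.025,0.030],[0,0.033,0.040],[0,0.033,0.040]],"dr":[[0,0,0],[0,0,0],[0,0,0]]}' 
python3 - <<'E'
from h import *
to(.602,.174,.23,8.9)
k=K("wrist"); im,d=cams.get_image("wrist"); cv2.imwrite("pics/w1.png",im); np.savez("pics/w1.npz",im=im,d=d,P=pts("wrist",d))
f,cx,cy,T=k
c=np.linalg.inv(T)@[.602,.174,.092,1]; print("pred px",cx+f*c[0]/c[2],cy+f*c[1]/c[2],c[2], "R",f*.014/c[2])
E
```

```text
time_s: 1.45
position: [0.6014, 0.1745, 0.2304]
tool_rot: [[-0.001, 0.987, 0.159], [-0.0, 0.159, -0.987], [-1.0, -0.001, -0.0]]
ft_force: [0.2, -0.3, -0.7]
grip_width: 0.0852
pos [0.6014 0.1745 0.2304] yaw 9.16 t 1.45 F [ 0.18 -0.27 -0.67] w 0.0852
tool delta [0.0004 0.0005 0.0006] ('drx', np.float64(0.005))
pred px 258.3602192389849 171.67025518305394 0.28984068514455325 R 15.00338816568006
```

View pics/w1.png

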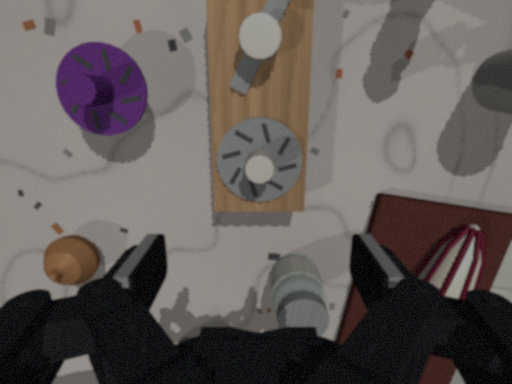

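The wrist view shows the knob at (260,170), the disc at (259,160) and the S-blade hub at (260,36). Next I'll refine the knob's centre and triangulate its height with the top view.

```bash
python3 - <<'E'
from h import *
w=np.load("pics/w1.npz");t=np.load("pics/top0.npz")
def blob(im,u,v,r,thr):
    g=cv2.cvtColor(im,cv2.COLOR_BGR2HSV); m=np.zeros(g.shape[:2],np.uint8)
    m[v-r:v+r,u-r:u+r]=(g[v-r:v+r,u-r:u+r,2]>thr)*255
    k,l,st,ce=cv2.connectedComponentsWithStats(m); i=l[v,u]; print("thr",thr,st[i],ce[i].round(2), "V",g[v,u]); 
    c=max(cv2.findContours((l==i).astype(np.uint8),0,1)[0],key=len); return cv2.minEnclosingCircle(c)
kw=(K("wrist"))
for thr in(135,145,155):
    (uw,vw),rw=blob(w["im"],260,170,20,thr); print("wrist",uw,vw,rw,ray("wrist",uw,vw,.092,kw))
for thr in(115,122,130):
    (ut,vt),rt=blob(t["im"],168,142,12,thr); print("top",ut,vt,rt,ray("top",ut,vt,.092))
E
```

```text
thr 135 [246 156  28  27 586] [259.15 168.78] V [ 20  20 156]
wrist 259.22222900390625 169.0 13.81411361694336 [0.60141061 0.17784535 0.092     ]
thr 145 [246 156  27  26 536] [259.16 168.65] V [ 20  20 156]
wrist 259.0662536621094 168.6445770263672 13.201446533203125 [0.6012119 0.1781582 0.092    ]
thr 155 [258 170   3   4   6] [259.33 171.83] V [ 20  20 156]
wrist 259.5 171.5 1.581238865852356 [0.60205659 0.17551558 0.092     ]
thr 115 [161 135  14  14 154] [167.32 141.79] V [ 16  30 143]
top 167.22222900390625 141.77777099609375 7.007143020629883 [0.60214314 0.17535318 0.092     ]
thr 122 [161 136  14  13 140] [167.39 141.81] V [ 16  30 143]
top 167.23333740234375 141.66000366210938 6.7988786697387695 [0.60236529 0.17533328 0.092     ]
thr 130 [162 136  12  12 122] [167.41 141.66] V [ 16  30 143]
top 167.3235321044922 141.6764678955078 6.27590799331665 [0.60233226 0.17516465 0.092     ]
```

Wrist and top agree to 2.5 mm in y; part of the wrist mask is lost to shading. The rack-hole estimate also agrees. I'll take (0.602, 0.1765), top at 0.092, and descend to TCP z 0.061.

```bash
python3 -m crank '{"hand":[0,0,0,0,0],"translation":[[0.04,0.001,-0.002],[0.08,0.001,-0.002],[0.12,0.001,-0.002],[0.155,0.001,-0.002],[0.169,0.001,-0.002]],"dr":[[0,0,0],[0,0,0],[0,0,0],[0,0,0],[0,0,0]]}' 
python3 -m crank '{"hand":[80,160,255,255,255],"translation":[[0,0,0],[0,0,0],[0,0,0],[0,0,0],[0,0,0]],"dr":[[0,0,0],[0,0,0],[0,0,0],[0,0,0],[0,0,0]]}' 90
python3 -m crank '{"hand":[255,255,255,255,255],"translation":[[0,0,0],[0,0,0],[0,0,0],[0,0,0],[0,0,0]],"dr":[[0,0,0],[0,0,0],[0,0,0],[0,0,0],[0,0,0]]}'
```

```text
time_s: 2.0
position: [0.5984, 0.1794, 0.0593]
tool_rot: [[-0.006, 0.987, 0.163], [-0.0, 0.163, -0.987], [-1.0, -0.006, -0.001]]
ft_force: [-0.1, -1.0, -0.0]
grip_width: 0.0856
time_s: 2.5
position: [0.6018, 0.1781, 0.0641]
tool_rot: [[0.002, 0.987, 0.161], [0.001, 0.161, -0.987], [-1.0, 0.002, -0.0]]
ft_force: [-0.9, -0.1, 6.3]
grip_width: 0.0259
time_s: 3.0
position: [0.6018, 0.1782, 0.0641]
tool_rot: [[0.002, 0.987, 0.161], [0.001, 0.161, -0.987], [-1.0, 0.002, -0.0]]
ft_force: [-0.9, 1.4, 6.1]
grip_width: 0.0257
```

```bash
python3 -m crank '{"hand":[255,255,255,255,255],"translation":[[-0.02,0,0],[-0.05,0,0],[-0.09,0,0],[-0.12,0,0],[-0.13,0,0]],"dr":[[0,0,0],[0,0,0],[0,0,0],[0,0,0],[0,0,0]]}' 
python3 -m crank '{"hand":[255,255,255],"translation":[[0,0,0],[0,0,0],[0,0,0]],"dr":[[0,0,0],[0,0,0],[0,0,0]]}' 
python3 - <<'E'
from h import *
to(.602,.1765,.19)
f,cx,cy,T=K("wrist"); s=sensors.observe()
im,d=cams.get_image("wrist"); np.savez("pics/w2.npz",im=im,d=d,P=pts("wrist",d))
t,dt=cams.get_image("scene"); np.savez("pics/s2.npz",im=t,d=dt,P=pts("scene",dt))
c=np.linalg.inv(T)@[*s["position"],1]; print("tcp px",cx+f*c[0]/c[2],cy+f*c[1]/c[2],c[2])
b=cv2.resize(t[90:270,210:400],(405,384))
cv2.imwrite("pics/v2.png",cv2.resize(np.hstack([im,b]),None,fx=.85,fy=.85))
E
```

```text
time_s: 3.5
position: [0.6022, 0.178, 0.1961]
tool_rot: [[0.006, 0.987, 0.161], [0.001, 0.161, -0.987], [-1.0, 0.006, 0.0]]
ft_force: [-0.1, -0.0, -2.2]
grip_width: 0.0257
time_s: 3.8
position: [0.6007, 0.1777, 0.1902]
tool_rot: [[-0.004, 0.987, 0.161], [-0.0, 0.161, -0.987], [-1.0, -0.004, -0.0]]
ft_force: [0.5, -0.6, -3.5]
grip_width: 0.0258
pos [0.6007 0.1777 0.1902] yaw 9.28 t 3.8 F [ 0.54 -0.59 -3.49] w 0.0258
tool delta [0.0002 0.0011 0.0014] 
tcp px 257.63909994774923 238.59313205147248 0.15680369665904956
```

View pics/v2.png

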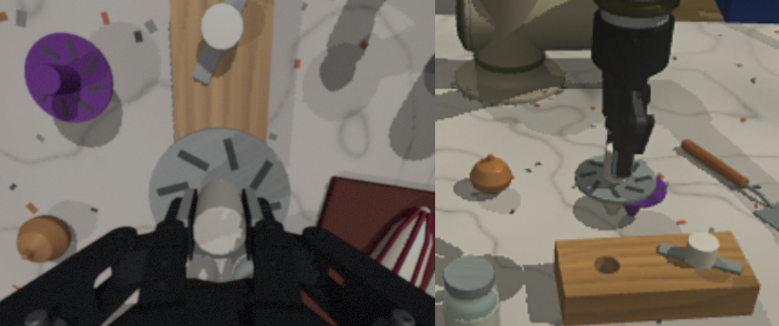

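The wrist view shows the disc hanging level from the knob, held between the pads with its far edge at full-size (258,150). The scene crop shows an empty rack hole and the S-blade undisturbed. Next I'll measure the disc's centre, height and tilt in the hand.

```bash
cat >> h.py <<'E'
def disc(name,P,ctr,zlo,zhi):
    from scipy.optimize import least_squares
    m=(P[...,2]>zlo)&(P[...,2]<zhi)&(np.hypot(P[...,0]-ctr[0],P[...,1]-ctr[1])<.06)
    q=P[m]; zm=np.median(q[:,2]); q=q[abs(q[:,2]-zm)<.004]
    A=np.c_[q[:,:2]-ctr[:2],np.ones(len(q))]; a=np.linalg.lstsq(A,q[:,2],rcond=None)[0]
    r=np.hypot(q[:,0]-ctr[0],q[:,1]-ctr[1]); th=np.degrees(np.arctan2(q[:,1]-ctr[1],q[:,0]-ctr[0])); E=[]
    for b in range(-180,180,4):
        i=(th>=b)&(th<b+4)
        if i.sum()>5 and r[i].max()>.036: E.append(q[i][r[i].argmax()])
    E=np.array(E); g=least_squares(lambda p:np.hypot(E[:,0]-p[0],E[:,1]-p[1])-.045,ctr[:2],loss="soft_l1",f_scale=.001)
    print(name,"z",zm.round(4),"slope",a[:2].round(3),"zc",a[2].round(4),"centre",g.x.round(4),"n",len(E),"rms",np.sqrt(np.mean(g.fun**2)).round(4))
E
python3 - <<'E'
from h import *
p=sensors.observe()["position"]
for n,f in(("wrist","w2"),("scene","s2")):
    P=np.load(f"pics/{f}.npz")["P"]; m=np.hypot(P[...,0]-p[0],P[...,1]-p[1])<.06
    print(np.histogram(P[m][:,2],bins=np.arange(.1,.24,.005)))
    disc(n,P,p,.165,.19)
to(.5966,-.2159,.24)
E
```

```text
(array([   0,    0,    0,    0,    0,    0,    0,    0,    0,    0,    0,
          0,    0,    0,    0, 2916, 8548,  180,  230,  411,  521,  576,
        646, 3401,  397,  812,  554]), array([0.1  , 0.105, 0.11 , 0.115, 0.12 , 0.125, 0.13 , 0.135, 0.14 ,
       0.145, 0.15 , 0.155, 0.16 , 0.165, 0.17 , 0.175, 0.18 , 0.185,
       0.19 , 0.195, 0.2  , 0.205, 0.21 , 0.215, 0.22 , 0.225, 0.23 ,
       0.235]))
wrist z 0.1805 slope [-0.003 -0.002] zc 0.1805 centre [0.6016 0.1757] n 71 rms 0.0007
(array([  0,   0,   0,   0,   0,   0,   5,   6,  13,  18,   7,   0,   0,
         0,   0,  37, 729,  17,  21,  24,  32,  38,  36,  48,  42,  24,
        11]), array([0.1  , 0.105, 0.11 , 0.115, 0.12 , 0.125, 0.13 , 0.135, 0.14 ,
       0.145, 0.15 , 0.155, 0.16 , 0.165, 0.17 , 0.175, 0.18 , 0.185,
       0.19 , 0.195, 0.2  , 0.205, 0.21 , 0.215, 0.22 , 0.225, 0.23 ,
       0.235]))
scene z 0.182 slope [-0.013  0.   ] zc 0.1821 centre [0.6012 0.1753] n 68 rms 0.0012
pos [0.601  0.1777 0.1908] yaw 9.28 t 3.9 F [-0.59 -0.1  -2.63] w 0.0256
tool delta [-0.0491 -0.0679  0.3878]
```

The disc is level. Its top lies 9.7 mm below the TCP, so origin = TCP − 60 mm. Its centre is at TCP + (0.0005, −0.0022), and the two views agree within 0.5 mm. Next I'll check the corridor height, then go past the collar so the wrist camera can see it.

```bash
python3 - <<'E'
from h import *
P=np.load("pics/top0.npz")["P"].reshape(-1,3)
m=(abs(P[:,0]-.6)<.075)&(P[:,1]<.13)&(P[:,1]>-.4)&(P[:,2]<.6)
q=P[m]; i=q[:,2].argsort()[-3:]; print(q[i])
to(.596,-.305,.235)
E
python3 -m crank '{"hand":[255,255,255,255,255],"translation":[[-0.03,0,0.01],[-0.045,-0.008,0.048],[-0.045,-0.016,0.095],[-0.045,-0.025,0.143],[-0.045,-0.033,0.190]],"dr":[[0,0,0],[0,0,0],[0,0,0],[0,0,0],[0,0,0]]}' 
python3 -c "
from h import *
to(.596,-.305,.235)"
```

```text
[[ 0.56198703 -0.2296198   0.11299106]
 [ 0.59296536 -0.23792789  0.11301574]
 [ 0.6244973  -0.20446225  0.11358855]]
pos [0.601  0.1777 0.1908] yaw 9.28 t 3.9 F [-0.59 -0.1  -2.63] w 0.0256
tool delta [-0.0441 -0.0829  0.4756] 
time_s: 4.4
position: [0.599, -0.0167, 0.2367]
tool_rot: [[-0.001, 0.987, 0.162], [0.0, 0.162, -0.987], [-1.0, -0.001, -0.0]]
ft_force: [1.0, 0.3, -2.6]
grip_width: 0.0256
pos [ 0.599  -0.0167  0.2367] yaw 9.3 t 4.4 F [ 1.03  0.29 -2.56] w 0.0256
tool delta [ 0.0017 -0.0495  0.284 ]
```

```bash
python3 -m crank '{"hand":[255,255,255,255,255],"translation":[[0,-0.008,0.048],[0,-0.016,0.095],[0,-0.025,0.143],[0,-0.033,0.190],[0,-0.041,0.237]],"dr":[[0,0,0],[0,0,0],[0,0,0],[0,0,0],[0,0,0]]}' 
python3 -m crank '{"hand":[255,255,255,255],"translation":[[0,-0.008,0.045],[0,-0.008,0.045],[0,-0.008,0.045],[0,-0.008,0.045]],"dr":[[0,0,0],[0,0,0],[0,0,0],[0,0,0]]}' 
python3 - <<'E'
from h import *
to(.596,-.2137,.235)
k=K("wrist");im,d=cams.get_image("wrist"); P=pts("wrist",d); np.savez("pics/w3.npz",im=im,d=d,P=P)
cv2.imwrite("pics/w3.png",im)
m=(abs(P[...,0]-.597)<.06)&(abs(P[...,1]+.216)<.06)&(P[...,2]>.104)&(P[...,2]<.118)
q=P[m];print(len(q),np.median(q[:,2]),cv2.minAreaRect(q[:,:2].astype(np.float32)*1000))
E
```

```text
time_s: 4.9
position: [0.5968, -0.2575, 0.2365]
tool_rot: [[-0.001, 0.987, 0.161], [0.001, 0.161, -0.987], [-1.0, -0.001, -0.001]]
ft_force: [0.9, 0.3, -2.9]
grip_width: 0.0256
time_s: 5.3
position: [0.5967, -0.3002, 0.237]
tool_rot: [[-0.001, 0.987, 0.162], [0.001, 0.162, -0.987], [-1.0, -0.0, -0.001]]
ft_force: [-0.2, -0.0, -2.1]
grip_width: 0.0254
pos [ 0.5967 -0.3002  0.237 ] yaw 9.33 t 5.3 F [-0.23 -0.03 -2.12] w 0.0254
tool delta [ 0.002   0.0133 -0.0855] 
2605 0.11013072219779424 ((597.4673461914062, -214.72802734375), (56.35248947143555, 56.08687973022461), 67.53948211669922)
```

View pics/w3.png

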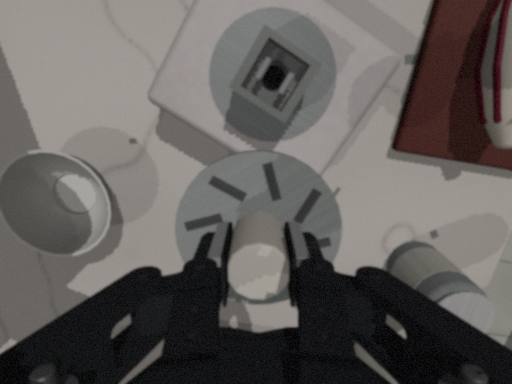

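The wrist view shows the collar opening at (275,74) and the held disc level at (259,225). The wrist puts the collar at (0.5975, −0.2147), height 0.110; the top view says (0.5966, −0.2159), 1.5 mm away. I'll go over it with the disc offset corrected.

```bash
python3 -m crank '{"hand":[255,255,255,255,255],"translation":[[0,0.007,-0.043],[0,0.014,-0.086],[0.02,0.014,-0.086],[0.04,0.014,-0.086],[0.05,0.014,-0.086]],"dr":[[0,0,0],[0,0,0],[0,0,0],[0,0,0],[0,0,0]]}' 
python3 -m crank '{"hand":[255,255,255,255],"translation":[[0,0,0],[0,0,0],[0,0,0],[0,0,0]],"dr":[[0,0,0],[0,0,0],[0,0,0],[0,0,0]]}' 
python3 - <<'E'
from h import *
to(.5966,-.2129,.174)
im,d=cams.get_image("wrist"); P=pts("wrist",d); p=sensors.observe()["position"]
disc("wrist",P,p,p[2]-.02,p[2]-.002)
im,d=cams.get_image("scene"); np.savez("pics/s4.npz",im=im,d=d); disc("scene",pts("scene",d),p,p[2]-.02,p[2]-.002)
to(.5966,-.2129,.174)
cv2.imwrite("pics/s4.png",cv2.resize(im[130:290,60:240],(675,600)))
E
```

```text
time_s: 5.85
position: [0.5962, -0.2122, 0.1861]
tool_rot: [[-0.002, 0.987, 0.163], [0.001, 0.163, -0.987], [-1.0, -0.002, -0.001]]
ft_force: [0.7, 0.2, -3.2]
grip_width: 0.0256
time_s: 6.25
position: [0.5968, -0.2144, 0.1882]
tool_rot: [[0.001, 0.987, 0.161], [-0.001, 0.161, -0.987], [-1.0, 0.001, 0.001]]
ft_force: [-0.7, -0.5, -2.5]
grip_width: 0.0261
pos [ 0.5968 -0.2144  0.1882] yaw 9.27 t 6.25 F [-0.65 -0.47 -2.47] w 0.0261
tool delta [ 0.0142  0.     -0.0015] 
wrist z 0.178 slope [ 0.001 -0.002] zc 0.178 centre [ 0.5975 -0.2164] n 72 rms 0.001
scene z 0.1793 slope [-0.009 -0.007] zc 0.1794 centre [ 0.5968 -0.2163] n 64 rms 0.0017
pos [ 0.5966 -0.2143  0.1878] yaw 9.27 t 6.35 F [ 0.29  0.16 -2.19] w 0.0257
tool delta [ 0.0138  0.0002 -0.0014]
```

View pics/s4.png

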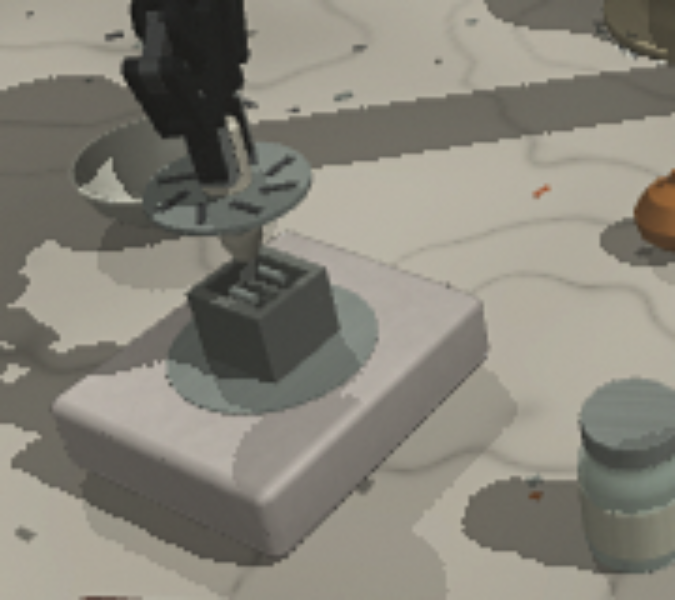

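The scene crop shows the stem hanging right over the collar opening, level. Only about 1 mm of lateral correction is needed before lowering into the mouth.

```bash
python3 -m crank '{"hand":[255,255,255,255,255],"translation":[[0.008,0,-0.001],[0.016,0,-0.001],[0.022,0,-0.001],[0.022,0,-0.001],[0.022,0,-0.001]],"dr":[[0,0,0],[0,0,0],[0,0,0],[0,0,0],[0,0,0]]}' 
for i in 1; do python3 -m crank '{"hand":[255,255,255,255,255],"translation":[[0.001,0,0],[0.002,0,0],[0.003,0,0],[0.004,0,0],[0.005,0,0]],"dr":[[0,0,0],[0,0,0],[0,0,0],[0,0,0],[0,0,0]]}'; done | egrep 'pos|force|width'
```

```text
time_s: 6.85
position: [0.5964, -0.2132, 0.1651]
tool_rot: [[-0.0, 0.987, 0.161], [0.0, 0.161, -0.987], [-1.0, -0.0, -0.0]]
ft_force: [-0.2, 0.2, -2.8]
grip_width: 0.0257
position: [0.5964, -0.2132, 0.1605]
ft_force: [-0.6, 0.4, 0.1]
grip_width: 0.0259
```

Contact starts with the tip 26 mm above the seat, as expected. I'll continue slowly.

```bash
python3 -m crank '{"hand":[255,255,255,255,255],"translation":[[0.001,0,0],[0.002,0,0],[0.003,0,0],[0.004,0,0],[0.005,0,0]],"dr":[[0,0,0],[0,0,0],[0,0,0],[0,0,0],[0,0,0]]}'| egrep 'pos|force|width'; python3 -m crank '{"hand":[255,255,255,255,255],"translation":[[0.001,0,0],[0.002,0,0],[0.003,0,0],[0.003,0,0],[0.003,0,0]],"dr":[[0,0,0],[0,0,0],[0,0,0],[0,0,0],[0,0,0]]}'| egrep 'pos|force|width'
```

```text
position: [0.5965, -0.2132, 0.1555]
ft_force: [-0.5, -0.5, 2.3]
grip_width: 0.0254
position: [0.5963, -0.213, 0.1519]
ft_force: [-0.3, 0.3, -1.5]
grip_width: 0.0259
```

```bash
python3 -m crank '{"hand":[255,255,255,255,255],"translation":[[0.002,0,0],[0.004,0,0],[0.006,0,0],[0.007,0,0],[0.008,0,0]],"dr":[[0,0,0],[0,0,0],[0,0,0],[0,0,0],[0,0,0]]}'| egrep 'pos|force|width'; python3 -m crank '{"hand":[255,255,255,255,255],"translation":[[0.001,0,0],[0.002,0,0],[0.003,0,0],[0.004,0,0],[0.005,0,0]],"dr":[[0,0,0],[0,0,0],[0,0,0],[0,0,0],[0,0,0]]}'| egrep 'pos|force|width'
```

```text
position: [0.5961, -0.213, 0.1436]
ft_force: [0.1, 0.1, -3.1]
grip_width: 0.0257
position: [0.5964, -0.2131, 0.1393]
ft_force: [-0.4, -0.1, -2.0]
grip_width: 0.0256
```

```bash
python3 -m crank '{"hand":[255,255,255,255,255],"translation":[[0.001,0,0],[0.002,0,0],[0.003,0,0],[0.004,0,0],[0.0045,0,0]],"dr":[[0,0,0],[0,0,0],[0,0,0],[0,0,0],[0,0,0]]}'| egrep 'pos|force|width'; python3 -m crank '{"hand":[255,255,255,255,255],"translation":[[0.0005,0,0],[0.001,0,0],[0.001,0,0],[0.001,0,0],[0.001,0,0]],"dr":[[0,0,0],[0,0,0],[0,0,0],[0,0,0],[0,0,0]]}'| egrep 'pos|force|width'
```

```text
position: [0.5963, -0.2131, 0.1347]
ft_force: [0.3, 0.1, -2.6]
grip_width: 0.0256
position: [0.5964, -0.2132, 0.1339]
ft_force: [-0.4, 0.1, -2.2]
grip_width: 0.0256
```

```bash
python3 -m crank '{"hand":[255,255,255,255,255],"translation":[[0.0005,0,0],[0.001,0,0],[0.001,0,0],[0.001,0,0],[0.001,0,0]],"dr":[[0,0,0],[0,0,0],[0,0,0],[0,0,0],[0,0,0]]}'| egrep 'pos|force|width'; python3 -m crank '{"hand":[255,255,255,255,255],"translation":[[0.0005,0,0],[0.001,0,0],[0.001,0,0],[0.001,0,0],[0.001,0,0]],"dr":[[0,0,0],[0,0,0],[0,0,0],[0,0,0],[0,0,0]]}'| egrep 'pos|force|width'
```

```text
position: [0.5964, -0.2132, 0.1331]
ft_force: [-1.2, 0.6, 2.2]
grip_width: 0.0257
position: [0.5965, -0.2132, 0.1323]
ft_force: [-1.9, 0.2, 5.9]
grip_width: 0.0257
```

The net press is about 8 N on the pad, so the cutter is home at about 1.7 mm of pad yield. The seat corresponds to TCP z ≈ 0.134. Next I'll lift through the play in small steps.

```bash
python3 -m crank '{"hand":[255,255,255,255,255],"translation":[[-0.001,0,0],[-0.002,0,0],[-0.003,0,0],[-0.003,0,0],[-0.003,0,0]],"dr":[[0,0,0],[0,0,0],[0,0,0],[0,0,0],[0,0,0]]}'| egrep 'pos|force|width'; python3 -m crank '{"hand":[255,255,255],"translation":[[-0.0005,0,0],[-0.0005,0,0],[-0.0005,0,0]],"dr":[[0,0,0],[0,0,0],[0,0,0]]}'| egrep 'pos|force';python3 -m crank '{"hand":[255,255,255],"translation":[[-0.0005,0,0],[-0.0005,0,0],[-0.0005,0,0]],"dr":[[0,0,0],[0,0,0],[0,0,0]]}'| egrep 'pos|force'
```

```text
position: [0.5962, -0.213, 0.1343]
ft_force: [-1.0, -0.1, -1.3]
grip_width: 0.0258
position: [0.5964, -0.2131, 0.1352]
ft_force: [-0.1, -0.8, -2.0]
position: [0.5964, -0.2131, 0.1358]
ft_force: [-0.4, -0.4, -3.0]
```

```bash
for i in 1 2 3; do :; done; python3 -m crank '{"hand":[255,255,255],"translation":[[-0.0005,0,0],[-0.0005,0,0],[-0.0005,0,0]],"dr":[[0,0,0],[0,0,0],[0,0,0]]}'| egrep 'pos|force';python3 -m crank '{"hand":[255,255,255],"translation":[[-0.0005,0,0],[-0.0005,0,0],[-0.0005,0,0]],"dr":[[0,0,0],[0,0,0],[0,0,0]]}'| egrep 'pos|force'; python3 -m crank '{"hand":[255,255,255],"translation":[[-0.0005,0,0],[-0.0005,0,0],[-0.0005,0,0]],"dr":[[0,0,0],[0,0,0],[0,0,0]]}'| egrep 'pos|force'
```

```text
position: [0.5964, -0.2131, 0.1363]
ft_force: [-0.3, -0.2, -2.1]
position: [0.5964, -0.2131, 0.1368]
ft_force: [-0.6, -0.3, -2.4]
position: [0.5964, -0.2131, 0.1373]
ft_force: [-0.3, 0.2, -2.4]
```

Still in the play, now about 3.3 mm up.

```bash
python3 -m crank '{"hand":[255,255,255],"translation":[[-0.0005,0,0],[-0.0005,0,0],[-0.0005,0,0]],"dr":[[0,0,0],[0,0,0],[0,0,0]]}'| egrep 'pos|force';python3 -m crank '{"hand":[255,255,255],"translation":[[-0.0005,0,0],[-0.0005,0,0],[-0.0005,0,0]],"dr":[[0,0,0],[0,0,0],[0,0,0]]}'| egrep 'pos|force'; python3 -m crank '{"hand":[255,255,255],"translation":[[-0.0005,0,0],[-0.0005,0,0],[-0.0005,0,0]],"dr":[[0,0,0],[0,0,0],[0,0,0]]}'| egrep 'pos|force'
```

```text
position: [0.5964, -0.2131, 0.1378]
ft_force: [0.2, -0.4, -2.9]
position: [0.5964, -0.2131, 0.1383]
ft_force: [-0.3, -1.1, -2.0]
position: [0.5964, -0.2131, 0.1388]
ft_force: [0.5, -0.4, -2.6]
```

```bash
python3 -c "
from h import *
to(.5966,-.2129,.134)"
```

```text
pos [ 0.5964 -0.2131  0.1388] yaw 9.28 t 14.25 F [ 0.52 -0.36 -2.63] w 0.0255
tool delta [ 0.0048  0.0002 -0.0002]
```

```bash
python3 -m crank '{"hand":[255,255,255],"translation":[[-0.0005,0,0],[-0.0005,0,0],[-0.0005,0,0]],"dr":[[0,0,0],[0,0,0],[0,0,0]]}'| egrep 'pos|force';python3 -m crank '{"hand":[255,255,255],"translation":[[-0.0005,0,0],[-0.0005,0,0],[-0.0005,0,0]],"dr":[[0,0,0],[0,0,0],[0,0,0]]}'| egrep 'pos|force'; python3 -m crank '{"hand":[255,255,255],"translation":[[-0.0005,0,0],[-0.0005,0,0],[-0.0005,0,0]],"dr":[[0,0,0],[0,0,0],[0,0,0]]}'| egrep 'pos|force'
```

```text
position: [0.5964, -0.2131, 0.1393]
ft_force: [0.2, 0.3, -3.2]
position: [0.5964, -0.2131, 0.1398]
ft_force: [-0.2, -0.8, -2.0]
position: [0.5964, -0.2132, 0.1404]
ft_force: [-0.0, 0.4, -2.4]
```

```bash
python3 -m crank '{"hand":[255,255,255],"translation":[[-0.0005,0,0],[-0.0005,0,0],[-0.0005,0,0]],"dr":[[0,0,0],[0,0,0],[0,0,0]]}'| egrep 'pos|force';python3 -m crank '{"hand":[255,255,255],"translation":[[-0.0005,0,0],[-0.0005,0,0],[-0.0005,0,0]],"dr":[[0,0,0],[0,0,0],[0,0,0]]}'| egrep 'pos|force'; python3 -m crank '{"hand":[255,255,255],"translation":[[-0.0005,0,0],[-0.0005,0,0],[-0.0005,0,0]],"dr":[[0,0,0],[0,0,0],[0,0,0]]}'| egrep 'pos|force'
```

```text
position: [0.5964, -0.2131, 0.1409]
ft_force: [0.4, 0.5, -2.5]
position: [0.5964, -0.2131, 0.1414]
ft_force: [0.4, 0.3, -1.4]
position: [0.5964, -0.2131, 0.1419]
ft_force: [0.5, -0.2, -3.5]
```

```bash
python3 -m crank '{"hand":[255,255,255],"translation":[[-0.0005,0,0],[-0.0005,0,0],[-0.0005,0,0]],"dr":[[0,0,0],[0,0,0],[0,0,0]]}'| egrep 'pos|force';python3 -m crank '{"hand":[255,255,255],"translation":[[-0.0005,0,0],[-0.0005,0,0],[-0.0005,0,0]],"dr":[[0,0,0],[0,0,0],[0,0,0]]}'| egrep 'pos|force'
```

```text
position: [0.5964, -0.2131, 0.1424]
ft_force: [-1.3, -0.4, -2.5]
position: [0.5964, -0.2132, 0.1429]
ft_force: [-0.4, 0.4, -2.3]
```

```bash
python3 -m crank '{"hand":[255,255,255],"translation":[[-0.0005,0,0],[-0.0005,0,0],[-0.0005,0,0]],"dr":[[0,0,0],[0,0,0],[0,0,0]]}'| egrep 'pos|force';python3 -m crank '{"hand":[255,255,255],"translation":[[-0.0005,0,0],[-0.0005,0,0],[-0.0005,0,0]],"dr":[[0,0,0],[0,0,0],[0,0,0]]}'| egrep 'pos|force'; python3 -m crank '{"hand":[255,255,255],"translation":[[-0.0005,0,0],[-0.0005,0,0],[-0.0005,0,0]],"dr":[[0,0,0],[0,0,0],[0,0,0]]}'| egrep 'pos|force'
```

```text
position: [0.5964, -0.2131, 0.1433]
ft_force: [-0.2, 0.7, -2.0]
position: [0.5963, -0.2131, 0.1438]
ft_force: [0.5, -0.7, -2.8]
position: [0.5963, -0.2131, 0.1441]
ft_force: [0.4, 0.4, -4.5]
```

Resistance begins at about 10 mm. I'll go on in small steps.

```bash
python3 -m crank '{"hand":[255,255,255],"translation":[[-0.0005,0,0],[-0.0005,0,0],[-0.0005,0,0]],"dr":[[0,0,0],[0,0,0],[0,0,0]]}'| egrep 'pos|force'; python3 -m crank '{"hand":[255,255],"translation":[[-0.0005,0,0],[-0.0005,0,0]],"dr":[[0,0,0],[0,0,0]]}'| egrep 'pos|force'
```

```text
position: [0.5963, -0.2131, 0.1445]
ft_force: [1.0, -0.1, -9.0]
position: [0.5962, -0.213, 0.1449]
ft_force: [0.7, -1.1, -10.5]
```

```bash
python3 -m crank '{"hand":[255,255],"translation":[[-0.0003,0,0],[-0.0003,0,0]],"dr":[[0,0,0],[0,0,0]]}'| egrep 'pos|force';for i in 1 2 3; do python3 -m crank '{"hand":[255],"translation":[[0,0,0]],"dr":[[0,0,0]]}'| egrep 'force'; done; python3 -c "
from h import *
to(.5966,-.2129,.134)"
```

```text
position: [0.5962, -0.213, 0.1452]
ft_force: [0.7, -0.1, -11.4]
ft_force: [1.0, -0.6, -12.4]
ft_force: [1.2, 0.1, -11.9]
ft_force: [1.9, -0.7, -11.7]
pos [ 0.5962 -0.213   0.1454] yaw 9.28 t 18.55 F [  1.91  -0.72 -11.68] w 0.0258
tool delta [ 0.0114  0.0004 -0.0001]
```

The pull is about 9.4 N net. I'll add a little and hold for over a second.

```bash
python3 -m crank '{"hand":[255,255],"translation":[[-0.0004,0,0],[-0.0004,0,0]],"dr":[[0,0,0],[0,0,0]]}'| egrep 'pos|force';for i in 1 2 3 4; do python3 -m crank '{"hand":[255,255,255],"translation":[[0,0,0],[0,0,0],[0,0,0]],"dr":[[0,0,0],[0,0,0],[0,0,0]]}'| egrep 'pos|force'; done
```

```text
position: [0.5962, -0.213, 0.1457]
ft_force: [1.3, -0.2, -14.9]
position: [0.5962, -0.2131, 0.1458]
ft_force: [1.3, 0.7, -16.0]
position: [0.5963, -0.2131, 0.1459]
ft_force: [0.6, 0.6, -16.6]
position: [0.5963, -0.2131, 0.1459]
ft_force: [0.3, -0.0, -16.1]
position: [0.5963, -0.2131, 0.146]
ft_force: [0.5, -0.0, -16.0]
```

Holding about 13.6 N net. I'll ease to about 12, hold again, then lower back to the seat.

```bash
python3 -m crank '{"hand":[255,255,255,255,255],"translation":[[0.0002,0,0],[0.0002,0,0],[0.0002,0,0],[0.0002,0,0],[0.0002,0,0]],"dr":[[0,0,0],[0,0,0],[0,0,0],[0,0,0],[0,0,0]]}'| egrep 'pos|force'; python3 -m crank '{"hand":[255,255,255],"translation":[[0,0,0],[0,0,0],[0,0,0]],"dr":[[0,0,0],[0,0,0],[0,0,0]]}'| egrep 'pos|force'
python3 -m crank '{"hand":[255,255,255,255,255],"translation":[[0.001,0,0],[0.003,0,0],[0.005,0,0],[0.007,0,0],[0.009,0,0]],"dr":[[0,0,0],[0,0,0],[0,0,0],[0,0,0],[0,0,0]]}'| egrep 'pos|force'; python3 -m crank '{"hand":[255,255,255,255,255],"translation":[[0.001,0,0],[0.002,0,0],[0.0025,0,0],[0.0025,0,0],[0.0025,0,0]],"dr":[[0,0,0],[0,0,0],[0,0,0],[0,0,0],[0,0,0]]}'| egrep 'pos|force'
```

```text
position: [0.5963, -0.2131, 0.1459]
ft_force: [-0.0, 0.2, -16.2]
position: [0.5964, -0.2131, 0.1459]
ft_force: [0.1, 0.2, -14.7]
position: [0.5969, -0.2134, 0.1377]
ft_force: [-0.6, 0.2, -3.2]
position: [0.5964, -0.2131, 0.1344]
ft_force: [0.3, 0.9, -2.2]
```

```bash
python3 -m crank '{"hand":[255,255,255,255],"translation":[[0.001,0,0],[0.0015,0,0],[0.0015,0,0],[0.0015,0,0]],"dr":[[0,0,0],[0,0,0],[0,0,0],[0,0,0]]}'| egrep 'pos|force'
python3 -m crank '{"hand":[120,60,0,0,0],"translation":[[0,0,0],[0,0,0],[0,0,0],[0,0,0],[0,0,0]],"dr":[[0,0,0],[0,0,0],[0,0,0],[0,0,0],[0,0,0]]}'| egrep 'pos|force|width'
python3 - <<'E'
from h import *
to(.5966,-.2129,.134)
im,d=cams.get_image("wrist"); disc("wrist",pts("wrist",d),np.array([.597,-.215]),.11,.135)
im,d=cams.get_image("scene"); disc("scene",pts("scene",d),np.array([.597,-.215]),.11,.135)
E
```

```text
position: [0.5965, -0.2132, 0.1332]
ft_force: [-1.2, -0.3, 1.7]
position: [0.5964, -0.2131, 0.1328]
ft_force: [0.5, 0.0, -0.7]
grip_width: 0.0854
pos [ 0.5964 -0.2131  0.1328] yaw 9.28 t 22.65 F [ 0.49  0.02 -0.68] w 0.0854
tool delta [-0.0012  0.0003 -0.0002] 
wrist z 0.1236 slope [ 0.001 -0.001] zc 0.1236 centre [ 0.5972 -0.2152] n 90 rms 0.0002
scene z 0.1249 slope [-0.008 -0.002] zc 0.1249 centre [ 0.5968 -0.2155] n 57 rms 0.0014
```

The gripper has released. The disc top is at 0.1236–0.1249 (home is 0.124), level and centred on the collar. Retreating upward and taking a last look.

```bash
python3 -m crank '{"hand":[0,0,0,0,0],"translation":[[-0.02,0,0],[-0.05,0,0],[-0.09,0,0],[-0.12,0,0],[-0.13,0,0]],"dr":[[0,0,0],[0,0,0],[0,0,0],[0,0,0],[0,0,0]]}'| egrep 'pos|force|width'
python3 -m crank '{"hand":[0,0,0,0,0],"translation":[[0,0,0],[0,0,0],[0,0,0],[0,0,0],[0,0,0]],"dr":[[0,0,0],[0,0,0],[0,0,0],[0,0,0],[0,0,0]]}'| egrep 'pos|force|width'
python3 - <<'E'
from h import *
for n in("wrist","scene"):
    im,d=cams.get_image(n); disc(n,pts(n,d),np.array([.597,-.215]),.11,.135)
cv2.imwrite("pics/s9.png",im)
E
```

```text
position: [0.597, -0.2134, 0.2664]
ft_force: [-0.3, 0.4, -0.2]
grip_width: 0.0853
position: [0.5963, -0.2131, 0.262]
ft_force: [0.4, 0.7, -0.6]
grip_width: 0.0851
wrist z 0.1238 slope [ 0.002 -0.001] zc 0.1239 centre [ 0.5977 -0.2154] n 90 rms 0.0004
scene z 0.1249 slope [-0.007 -0.004] zc 0.1249 centre [ 0.5968 -0.2152] n 68 rms 0.0016
```

View pics/s9.png

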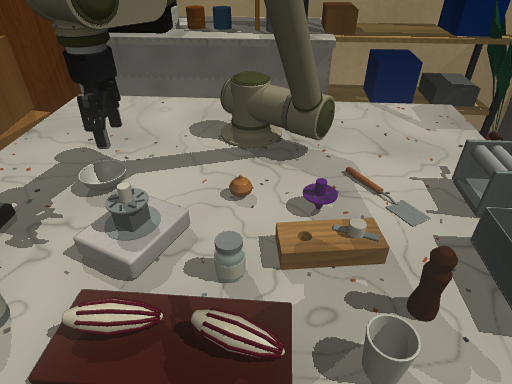

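The scene shows the cutter seated on the collar at (127,205) and the gripper well clear above it. The S-blade is still in the rack at (358,230), and the purple look-alike is untouched at (320,192). Handing in.

```bash
python3 -c "
from rig import env
print(env.close_job())"
```

```text
the job is handed in; nothing more can be done
None
```

The slicing disc is seated and released in the drive base's collar, and the catch held when I pulled up on it. I handed the job in at about 24 s on the robot's clock; no verdict is reported.

- **Pressing in:** I gripped the knob, snapped the cutter past the rollers and pressed it home with about 8 N.
- **Pull test:** I lifted it through about 10 mm of play until it met the catch. I then pulled with about 9 to 14 N beyond its own weight for more than 2 s, mostly near 13.5 N, a little over the 12 N asked. The highest reading was about 14.1 N, against the 20 N limit.
- **Seating:** I lowered it back to the seat, let go and backed off upward. Afterwards the disc top measured 0.124 m (wrist) and 0.125 m (scene), against 0.124 m when fully home. It was level and within about 1 mm of the collar's axis.
- **Everything else:** The S-blade and the purple look-alike look unmoved in the last picture; I checked these by eye only. The gripper was clear of everything.

**Disagreements:**
- The top and wrist views differed by 1.5 mm on the collar's position and about 2.5 mm on the knob's. I used values in between, and contact and final centring showed no trouble.
- The gripper opening read about 26 mm on the 28 mm knob.

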